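Line up specimen jars and raise the camera mast for the picture

ROBOT

A 7-joint arm with a two-finger parallel gripper is mounted at the origin on the work surface. World frame = base frame: x ahead of the robot, y to its left, z up, the work surface at z = 0. Lengths are in m, angles in rad, forces in N, time in s.
With the tool pointing down it reaches from about 0.4 to 0.85 m from the base axis. Payload 10.4 kg.
Tool frame: the origin (TCP) lies midway between the tips of the shut fingers; the grasp point (between the pads) lies 19 mm behind it; z points along the fingers, y is the line along which they close (so a half turn about z gives the same grasp; the last joint's range is limited). The gripper opens to 87 mm and grips with 3 to 60 N. Pads are 19 mm wide; open, the fingers measure 117 mm over their backs; the gripper's body (75 mm by 190 mm) begins 51 mm behind the grasp point.
Start: joints at [1.14, 0.332, -0.065, 1.46, 0.022, 1.35, -0.088], TCP at [0.248, -0.574, 0.223] pointing down, gripper open.
Joint ranges: [-2.6, 2.6], [-0.5, 2.12], [-1.47, 1.34], [0.16, 2.42], [-1.27, 4.41], [0.06, 2.06], [-2.6, 2.6]. Speed limits (rad/s): [2.22, 2.22, 2.79, 2.79, 3.14, 3.14, 3.14].

INTERFACE

Orientations are given as a unit quaternion [x, y, z, w].
In Python, from bench import sensors, eyes, order gives the robot as it stands.
- The arm moves only by the tool arm_command, never from a script. Its argument "steps" is a list of rows, each an object with "rot": the turn, a rotation vector about the world's x, y, z in degrees, a list of three; "slide": the shift along the world's x, y, z in m, a list of three; "grip": the opening, from 0 (shut) to 1 (fully open). A call has exactly 8 rows; each row shifts and turns the commanded pose from where the row before left it; what a row does not reach is not made up. A row lasts 1/8 s, in which the tool goes at most 62.5 mm and 10.7 degrees, less where a joint would pass 70% of its speed; a pose out of reach is approached as far as the arm can. A call with a gripper value outside its range is refused whole. The fingers move at their own pace and stop on an object; "newtons" is the grip in N (left out, the last holds). Time passes only in rows, so rows that do not move let the fingers close, or fill a call up. It gives the time, the measured TCP pose, the force, the opening and the grip force at its end, in the units of the state.
- sensors.read_state(): the state, without advancing time (a new reading comes with each control period).
- eyes.camera(name): name is "side" or "top" or "wrist"; returns a dict with "pixels" (480x640x3 uint8, red, green, blue), "intrinsics" (3x3 intrinsics, pixels), "pose" (4x4, takes a point from camera to world coordinates). Camera axes: x right, y down, z forward; pixel columns grow to the right and rows downward; lengths in m; the calibration is good to about 2 mm. A picture is of the moment at which its call begins. There is no depth.
- order.close_job(): hands the job in; it is judged then, once.
Trained networks look in a picture, given as the dict that the camera call returned (one of the last four; its "shot" number tells which), for a name from the list of things; names that differ only in an ending like _2 or _b are one class to them, and where a whole thing is asked for, a point or a joint stands for the part that bears it (a point fixed in the world has none). Each returns a list of dicts, best first, with "conf" (0 to 1); they miss things now and then, are a little off and sometimes report something else, mostly with a low value. They report only what shows in the picture. A call takes as long as a camera call. They do not tell look-alikes from the thing itself.
- eyes.look_for(name, picture): "bbox" ([left, top, right, bottom] in pixels, round what is visible of it).
The state is a dict: "time": time; "joint_positions": joint angles; "joint_vel": joint speeds; "joint_torque": joint torques, N m; "ee_pos": TCP position; "eef_rot": TCP orientation; "ft_force": force on the tool from outside, world axes, zero at the start; "torque": the same for the moment, N m; "width": finger opening in m; "grip_force": force on a finger pad.
Only numpy, scipy, OpenCV 4.12 (cv2) and the standard library are available. Lean on these libraries where they do the work, as an engineer would, in place of code of your own. Each camera call takes 0.05 s, during which the arm holds its last target. There are 200 camera calls.

TASK

Get the specimen row ready for its picture: stand the two stray jars upright on the riser, each centred on one of the two paper discs, so that all four jars make one neat row, and leave the two jars already there where they are. Then squeeze in the release button on the camera stand's grip and, keeping it squeezed, pull the camera head up past the first stop to the second stop. Finish while still holding it there, button in, at full height, and do not disturb the other things on the bench.

Things in the scene. Friction and masses are not known exactly. Their poses are not given: they have to be found in the camera images.
- jar_a: Specimen jar, white plastic with paper label and grey lid: 70 mm high, 44 mm diameter up to 40 mm height, narrowing above to a 40 mm lid, about 0.12 kg; origin at the centre of its underside, z up. One of the two strays: stands on the bench at the start.
- jar_b: Specimen jar, white plastic with paper label and grey lid: 70 mm high, 44 mm diameter up to 40 mm height, narrowing above to a 40 mm lid, about 0.12 kg; origin at the centre of its underside, z up. The other stray, alike: stands on the bench at the start.
- jar_c: Specimen jar, white plastic with paper label and grey lid: 70 mm high, 44 mm diameter up to 40 mm height, narrowing above to a 40 mm lid, about 0.12 kg; origin at the centre of its underside, z up. Already in the row on the riser; leave it.
- jar_d: Specimen jar, white plastic with paper label and grey lid: 70 mm high, 44 mm diameter up to 40 mm height, narrowing above to a 40 mm lid, about 0.12 kg; origin at the centre of its underside, z up. Already in the row on the riser; leave it.
- disc1: White paper disc, 52 mm across, thin as paper, lying fixed on top of the riser: marks one empty place of the row. Origin at its centre on the riser's top face.
- disc2: The second such disc, marking the other empty place.
- riser: Fixed low aluminium shelf, 100 mm deep (its x), 270 mm long (its y), top face 45 mm above its origin, which is the centre of its underside on the bench. Four places along its y at -90, -30, 30, 90 mm: two taken by jars, two marked by discs, in any order. Only 16 mm stays free between neighbouring jars: the fingers fit only across the row (closing along the riser's x).
- stand: Fixed camera stand: grey base plate 110 x 110 x 14 mm, square tube, black collar 40 mm square up to 128 mm high. Origin: centre of the plate's underside; z up; x is the squeeze direction of the grip. A grey camera 40 mm wide with a short lens juts from the grip towards -y, to 77 mm from the axis, its top 11 mm above the grip point.
- grip (a point): Centre of the black grip block on top of the mast, the point to grip, level with the button: 158 mm above the stand's origin with the mast down; axes as the stand's. Block 36 (x) x 34 (y) x 50 mm high, from 26 mm below to 24 mm above this point. From above, the fingers close along x on button and block: 42 mm wide with the button out, 37 mm with it in.
- squeeze (a joint): Round aluminium release button, 22 mm diameter, standing 6 mm out of the grip block's +x face (away from the robot). 0 out, 0.005 m fully in; springs back. About 7 N push it fully in; it must stay in (more than 4 mm) for the mast to be free, so the hand that pulls also squeezes.
- mast (a joint): How far the mast is pulled up, straight along z: 0 down, locked there while the button is out; 0.045 m first stop, a spring click; 0.090 m second stop, the solid end of travel. Head and mast weigh 0.38 kg; about 5 N lifts them, about 12 N pulls through the click. If let go at the second stop, the head sinks back to the click.
- flask: Bystander: amber bottle with black cap, 38 mm diameter, 110 mm high, standing among the strays. Origin at the centre of its underside.
- tub: Bystander: squat plain white tub, 64 mm diameter, 40 mm high, to the robot's right. Origin at the centre of its underside.
- slidebox: Bystander: grey slide box 90 x 35 x 40 mm, beyond the stand to the left. Origin at the centre of its underside.
There are look-alikes about, which are no part of the job. What is shaped like the jar_b but yellow is not meant.

How it is judged:
On the way, in this order (a step that is already met when the one before it is completed fails the run):
1. both stray jars stand on the discs and are let go, the other two still in the row ((((horizontal distance between jar_a and disc1 below 0.01 m and angle between jar_a's own z axis and vertical below 0.1 rad and z of jar_a in the frame of disc1 between -0.006 and 0.006 m) and (horizontal distance between jar_b and disc2 below 0.01 m and angle between jar_b's own z axis and vertical below 0.1 rad and z of jar_b in the frame of disc2 between -0.006 and 0.006 m)) or ((horizontal distance between jar_a and disc2 below 0.01 m and angle between jar_a's own z axis and vertical below 0.1 rad and z of jar_a in the frame of disc2 between -0.006 and 0.006 m) and (horizontal distance between jar_b and disc1 below 0.01 m and angle between jar_b's own z axis and vertical below 0.1 rad and z of jar_b in the frame of disc1 between -0.006 and 0.006 m))) and contact force between the fingers and jar_a below 0.3 N and contact force between the fingers and jar_b below 0.3 N and distance of each of jar_c, jar_d from where it was at the start of the episode below 0.012 m and angle between each of jar_c, jar_d's own z axis and vertical below 0.1 rad), for 0.2 s.
2. then the button is squeezed in with the mast still down (value of joint squeeze above 0.004 m and value of joint mast below 0.006 m), for 0.05 s.
3. the mast is pulled to the second stop with the button kept in (value of joint mast above 0.084 m and value of joint squeeze above 0.004 m and contact force between the fingers and stand above 3 N), for 0.2 s.
At the end, for the whole second after the job is handed in: Stray jars upright, let go, each within 10 mm of the centre of its own disc; the other two jars upright, within 12 mm of where they were; the fingers still hold the grip (over 3 N), button in over 4 mm, mast up over 84 mm (second stop 90), through the last second (all of step 1 and all of step 3); the arm keeps its last pose, push and grip.
It fails at once if the amber bottle is knocked over or shoved more than 30 mm (distance of flask from where it was at the start of the episode above 0.03 m or angle between flask's own z axis and vertical above 0.5 rad).
It fails at once if the white tub is knocked over or shoved more than 30 mm (distance of tub from where it was at the start of the episode above 0.03 m or angle between tub's own z axis and vertical above 0.5 rad).
It fails at once if the slide box is knocked over or shoved more than 30 mm (distance of slidebox from where it was at the start of the episode above 0.03 m or angle between slidebox's own z axis and vertical above 0.5 rad).
It also fails if it takes over 64 s, if anything falls off the work surface, if the arm or the gripper's body presses on something with over 40 N, if the wrist force passes 120 N, or if a joint passes its speed limit or range.

## Working session

There is one attempt and no reset: what is moved stays moved. The work goes in short steps, Python scripts to look and compute and a tool call to move; the robot and the scene stay as the last step left them, time stands still between calls to the robot, and variables do not carry over. Pictures are saved under pics/ and viewed, at most 10 in all, crops included, and the job is handed in when it is done.

Besides the shell and the picture viewer there is one more tool, called after ">>>" in YAML: its name, and indented under it one key for each argument. arm_command: Moves the arm, as the interface text tells. Its arguments: {"type":"object","properties":{"steps":{"type":"array","items":{"type":"object","properties":{"rot":{"type":"array","items":{"type":"number"}},"slide":{"type":"array","items":{"type":"number"}},"grip":{"type":"number"}}}},"newtons":{"type":"number"}},"required":["steps"]}

```bash
mkdir -p pics
cat > h.py <<'E'
import numpy as np, cv2
from bench import sensors, eyes, order
def ray(p,u,v):
    K=np.array(p["intrinsics"]);T=np.array(p["pose"])
    d=T[:3,:3]@np.linalg.solve(K,[u,v,1.]);return T[:3,3],d
def onz(p,u,v,z):
    o,d=ray(p,u,v);return o+d*(z-o[2])/d[2]
def proj(p,X):
    K=np.array(p["intrinsics"]);T=np.array(p["pose"])
    c=T[:3,:3].T@(np.array(X)-T[:3,3]);q=K@c;return q[:2]/q[2]
def save(p,n): cv2.imwrite("pics/"+n,cv2.cvtColor(p["pixels"],cv2.COLOR_RGB2BGR))
E
python3 - <<'E'
from h import *
np.set_printoptions(precision=3,suppress=True)
s=sensors.read_state();print(s["time"],s["ee_pos"],s["eef_rot"],s["width"])
for c in ["top","side"]:
    p=eyes.camera(c);save(p,c+"1.png");print(c,p["pose"],p["intrinsics"])
    for n in ["jar_a","disc1","riser","stand","grip","squeeze","flask","tub","slidebox"]:
        print(n,[(np.round(r["bbox"]).astype(int).tolist(),round(r["conf"],2)) for r in eyes.look_for(n,p)])
E
```

```text
0.0 [ 0.248 -0.573  0.222] [ 0.979  0.203 -0.    -0.001] 0.08716185375533157
top [[ 0.027 -0.991  0.132  0.342]
 [-0.999 -0.03  -0.018  0.038]
 [ 0.022 -0.132 -0.991  1.631]
 [ 0.     0.     0.     1.   ]] [[579.494   0.    321.054]
 [  0.    579.494 234.822]
 [  0.      0.      1.   ]]
jar_a [([382, 194, 399, 214], 0.8), ([400, 239, 421, 261], 0.73), ([333, 273, 348, 282], 0.65), ([398, 272, 417, 286], 0.64), ([336, 194, 352, 216], 0.48)]
disc1 [([403, 194, 421, 215], 0.74), ([357, 197, 376, 218], 0.5)]
riser [([329, 186, 426, 229], 0.85)]
stand [([213, 199, 265, 248], 0.86)]
grip [([222, 205, 264, 229], 0.57)]
squeeze []
flask [([258, 263, 273, 280], 0.72)]
tub [([441, 247, 469, 271], 0.89)]
slidebox [([163, 202, 184, 236], 0.63)]
side [[ 0.952 -0.249  0.177  0.342]
 [-0.305 -0.744  0.594 -0.556]
 [-0.016 -0.62  -0.785  0.889]
 [ 0.     0.     0.     1.   ]] [[469.307   0.    310.994]
 [  0.    469.307 240.786]
 [  0.      0.      1.   ]]
jar_a [([303, 363, 326, 403], 0.97), ([274, 285, 298, 316], 0.8), ([366, 251, 386, 284], 0.72), ([342, 354, 365, 388], 0.71), ([391, 296, 414, 333], 0.57)]
disc1 [([402, 336, 426, 362], 0.85), ([374, 285, 398, 310], 0.74)]
riser [([347, 264, 449, 383], 0.92)]
stand [([287, 138, 332, 216], 0.9), ([302, 367, 323, 400], 0.7)]
grip [([303, 144, 317, 184], 0.64)]
squeeze []
flask [([262, 207, 275, 243], 0.59)]
tub [([348, 423, 389, 469], 0.68)]
slidebox [([278, 137, 306, 164], 0.61)]
```

Run:
```python
import cv2
a=cv2.imread("pics/top1.png")[160:320,140:480];b=cv2.imread("pics/side1.png")[110:480,230:480]
cv2.imwrite("pics/t1.png",cv2.resize(a,(800,376),interpolation=2));cv2.imwrite("pics/s1.png",cv2.resize(b,(400,592),interpolation=2))
```

```text
(no output)
```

View pics/t1.png

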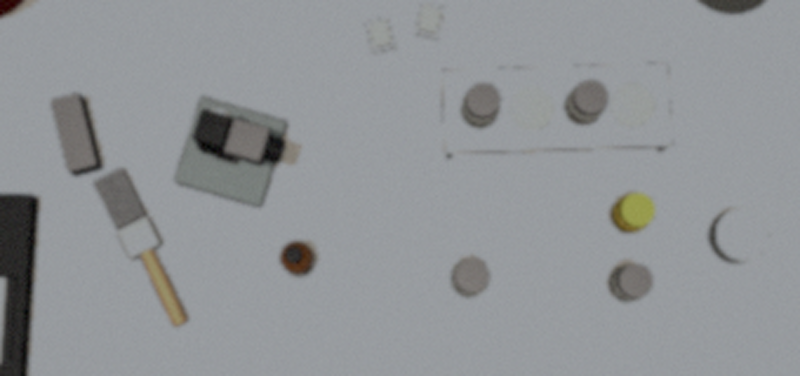

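View pics/s1.png

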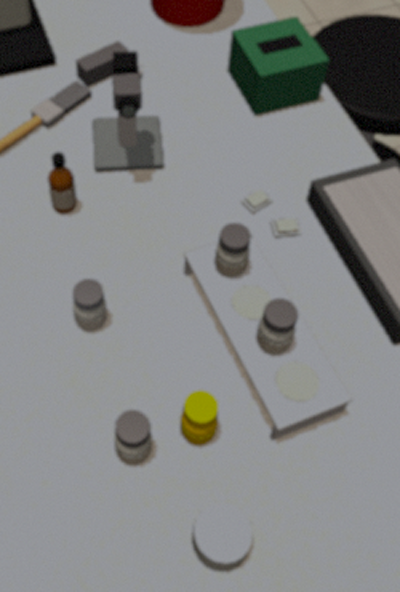

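The top view shows the strays' grey lids at (340,277) and (408,279). The yellow look-alike is at (409,250) and is excluded by colour. The row jars are at (344,204) and (390,202), and the empty discs at (368,206) and (410,205). The bottle is at (267,269) and the stand at (240,222).

Run:
```python
from h import *
np.set_printoptions(precision=4,suppress=True)
t=eyes.camera("top");s=eyes.camera("side")
tc=lambda u,v:(140+u/2.353,160+v/2.35)
sc=lambda u,v:(230+u/1.6,110+v/1.6)
P={"jarL":((470,271),(88,290),.07),"jarR":((634,277),(132,424),.07),"c":((483,98),(235,235),.115),"d":((589,96),(280,311),.115),
"disc1":((537,108),(251,302),.045),"disc2":((635,105),(297,381),.045),"flask":((297,251),(58,160),.11),"yellow":((636,209),(201,405),.07),
"plateTL":((203,96),(95,118),.014),"plateTR":((287,122),(160,116),.014),"plateBL":((176,183),(0,0),.014),"plateBR":((262,206),(0,0),.014),"tub":((738,235),(222,533),.04),
"riserFL":((449,154),(187,258),.045),"riserFR":((661,148),(275,430),.045)}
for n,(a,b,z) in P.items(): print(n,onz(t,*tc(*a),z)[:2],onz(s,*sc(*b),z)[:2])
```

```text
jarL [ 0.4425 -0.0447] [ 0.4353 -0.0448]
jarR [ 0.441  -0.2332] [ 0.4341 -0.2325]
c [ 0.6359 -0.0525] [ 0.6308 -0.0526]
d [ 0.642  -0.1727] [ 0.638  -0.1725]
disc1 [ 0.6394 -0.1209] [ 0.6348 -0.1137]
disc2 [ 0.6467 -0.2373] [ 0.6431 -0.2332]
flask [0.4567 0.1509] [0.449 0.149]
yellow [ 0.5197 -0.2349] [ 0.5166 -0.2356]
plateTL [0.6473 0.2781] [0.5431 0.3067]
plateTR [0.6187 0.1762] [0.6459 0.2768]
plateBL [0.5409 0.305 ] [0.4591 0.6711]
plateBR [0.5164 0.2017] [0.4591 0.6711]
tub [ 0.4959 -0.3608] [ 0.492  -0.3664]
riserFL [ 0.5811 -0.0181] [ 0.5801 -0.0224]
riserFR [ 0.596  -0.2684] [ 0.5922 -0.2811]
```

>>> arm_command:
  steps:
    - {"slide": [0.027, 0.0486, 0], "rot": [0, 0, 3.8], "grip": 0.85}
    - {"slide": [0.027, 0.0486, 0], "rot": [0, 0, 3.8], "grip": 0.85}
    - {"slide": [0.027, 0.0486, 0], "rot": [0, 0, 3.8], "grip": 0.85}
    - {"slide": [0.027, 0.0486, 0], "rot": [0, 0, 3.8], "grip": 0.85}
    - {"slide": [0.027, 0.0486, 0], "rot": [0, 0, 3.8], "grip": 0.85}
    - {"slide": [0.027, 0.0486, 0], "rot": [0, 0, 3.8], "grip": 0.85}
    - {"slide": [0.027, 0.0486, 0], "rot": [0, 0, 3.8], "grip": 0.85}
    - {"slide": [0, 0, 0], "rot": [0, 0, 0], "grip": 0.85}
  newtons: 20

```text
time: 2.1
ee_pos: [0.4391, -0.2293, 0.223]
eef_rot: [0.905, 0.426, 0.001, 0.0]
ft_force: [-1.0, -0.8, 0.2]
width: 0.074
grip_force: 0.0
```

Run:
```python
from h import *
np.set_printoptions(precision=4,suppress=True)
s=sensors.read_state();print(s["time"],s["ee_pos"],s["eef_rot"],s["width"])
p=eyes.camera("wrist");save(p,"w1.png");print(p["pose"],p["intrinsics"][0])
for n,z in [("jar_a",.07),("disc1",.045),("riser",.045),("tub",.04)]:
    for r in eyes.look_for(n,p):
        b=r["bbox"];print(n,np.round(b),round(r["conf"],2),onz(p,(b[0]+b[2])/2,(b[1]+b[3])/2,z)[:2])
print(proj(p,[.438,-.233,.07]),proj(p,[.518,-.235,.07]))
```

```text
2.1 [ 0.4391 -0.2293  0.223 ] [0.9047 0.426  0.0007 0.    ] 0.07401892316250287
[[ 0.7713 -0.6168 -0.1571  0.482 ]
 [-0.6365 -0.7476 -0.1896 -0.1774]
 [-0.0005  0.2463 -0.9692  0.386 ]
 [ 0.      0.      0.      1.    ]] [386.7683   0.     317.5991]
jar_a [294. 189. 338. 249.] 0.84 [ 0.4387 -0.2277]
jar_a [364. 137. 423. 188.] 0.61 [ 0.516  -0.2313]
jar_a [441.   0. 516.  31.] 0.57 [ 0.6284 -0.1856]
jar_a [132.   8. 210.  82.] 0.56 [ 0.4394 -0.0556]
disc1 [480.  23. 548.  91.] 0.91 [ 0.6456 -0.2304]
disc1 [377.   0. 599. 143.] 0.46 [ 0.6228 -0.2259]
riser [380.   0. 595. 144.] 0.65 [ 0.6224 -0.2261]
tub [414. 239. 488. 299.] 0.58 [ 0.502 -0.35 ]
[319.6004 224.5566] [397.8596 164.726 ]
```

View pics/w1.png

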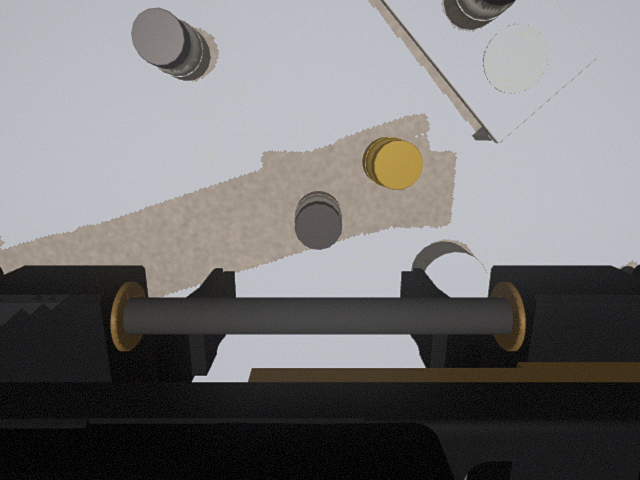

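The wrist view puts the right stray's lid at (319,226), where its estimate projects, and the yellow look-alike at (399,164). The pick is consistent, so I'll descend and grasp.

>>> arm_command:
  steps:
    - {"slide": [-0.001, -0.003, -0.05], "grip": 0.85}
    - {"slide": [0, 0, -0.06], "grip": 0.85}
    - {"slide": [0, 0, -0.06], "grip": 0.85}
    - {"slide": [0, 0, -0.042], "grip": 0.85}
    - {"slide": [0, 0, 0], "grip": 0.85}
    - {"slide": [0, 0, 0], "grip": 0.3}
    - {"slide": [0, 0, 0], "grip": 0.3}
    - {"slide": [0, 0, 0], "grip": 0.3}
  newtons: 20

```text
schema error: expected keys rot, slide, grip
```

Run:
```python
from h import *
np.set_printoptions(precision=4,suppress=True)
import numpy as np
K=None
p=eyes.camera("wrist")
p0=dict(intrinsics=p["intrinsics"],pose=[[0.7713,-0.6168,-0.1571,0.482],[-0.6365,-0.7476,-0.1896,-0.1774],[-0.0005,0.2463,-0.9692,0.386],[0,0,0,1]])
print("disc2",onz(p0,515,58,.045),"L",onz(p0,160.5,37.5,.07),"R",onz(p0,318.5,226,.07),"riser corner",onz(p0,497,142,.045),onz(p0,597,58,.045))
```

```text
disc2 [ 0.6457 -0.2314  0.045 ] L [ 0.4374 -0.0471  0.07  ] R [ 0.4366 -0.2334  0.07  ] riser corner [ 0.5979 -0.2782  0.045 ] [ 0.6972 -0.2739  0.045 ]
```

>>> arm_command:
  steps:
    - {"slide": [-0.002, -0.004, -0.05], "rot": [0, 0, 0], "grip": 0.85}
    - {"slide": [0, 0, -0.06], "rot": [0, 0, 0], "grip": 0.85}
    - {"slide": [0, 0, -0.06], "rot": [0, 0, 0], "grip": 0.85}
    - {"slide": [0, 0, -0.042], "rot": [0, 0, 0], "grip": 0.85}
    - {"slide": [0, 0, 0], "rot": [0, 0, 0], "grip": 0.85}
    - {"slide": [0, 0, 0], "rot": [0, 0, 0], "grip": 0.3}
    - {"slide": [0, 0, 0], "rot": [0, 0, 0], "grip": 0.3}
    - {"slide": [0, 0, 0], "rot": [0, 0, 0], "grip": 0.3}
  newtons: 20

```text
time: 3.4
ee_pos: [0.4357, -0.2381, 0.012]
eef_rot: [0.906, 0.422, 0.001, 0.001]
ft_force: [-0.3, -0.3, -0.9]
width: 0.0517
grip_force: 0.0
```

>>> arm_command:
  steps:
    - {"slide": [0.001, 0.0045, 0], "rot": [0, 0, 0], "grip": 0.56}
    - {"slide": [0, 0, 0], "rot": [0, 0, 0], "grip": 0.3}
    - {"slide": [0, 0, 0], "rot": [0, 0, 0], "grip": 0.3}
    - {"slide": [0, 0, 0], "rot": [0, 0, 0], "grip": 0.3}
    - {"slide": [0, 0, 0.04], "rot": [0, 0, 0], "grip": 0.3}
    - {"slide": [0, 0, 0.06], "rot": [0, 0, 0], "grip": 0.3}
    - {"slide": [0, 0, 0.06], "rot": [0, 0, 0], "grip": 0.3}
    - {"slide": [0, 0, 0], "rot": [0, 0, 0], "grip": 0.3}
  newtons: 20

```text
time: 4.4
ee_pos: [0.4381, -0.2344, 0.1749]
eef_rot: [0.907, 0.422, 0.002, 0.003]
ft_force: [0.9, -0.3, -2.5]
width: 0.0433
grip_force: 20.0
```

>>> arm_command:
  steps:
    - {"slide": [0.035, 0.0004, 0], "rot": [0, 0, 7.2], "grip": 0.3}
    - {"slide": [0.035, 0.0004, 0], "rot": [0, 0, 7.2], "grip": 0.3}
    - {"slide": [0.035, 0.0004, 0], "rot": [0, 0, 7.2], "grip": 0.3}
    - {"slide": [0.035, 0.0004, 0], "rot": [0, 0, 7.2], "grip": 0.3}
    - {"slide": [0.035, 0.0004, 0], "rot": [0, 0, 7.2], "grip": 0.3}
    - {"slide": [0.0345, 0, 0], "rot": [0, 0, 7.0], "grip": 0.3}
    - {"slide": [0, 0, 0], "rot": [0, 0, 0], "grip": 0.3}
    - {"slide": [0, 0, 0], "rot": [0, 0, 0], "grip": 0.3}
  newtons: 20

```text
time: 5.4
ee_pos: [0.6444, -0.2311, 0.1689]
eef_rot: [0.689, 0.725, -0.001, -0.001]
ft_force: [-0.2, 0.3, -1.5]
width: 0.0435
grip_force: 20.0
```

Run:
```python
from h import *
np.set_printoptions(precision=4,suppress=True)
p=eyes.camera("wrist");save(p,"w2.png")
s=sensors.read_state();print(s["ee_pos"],s["eef_rot"])
for n,z in [("jar_a",.115),("disc1",.045)]:
    for r in eyes.look_for(n,p):
        b=r["bbox"];print(n,np.round(b),round(r["conf"],2),onz(p,(b[0]+b[2])/2,(b[1]+b[3])/2,z)[:2])
for y in (-.09,-.03,.03,.09): print(proj(p,[.6407-.05*y,-.1413+y,.045 if y in(-.09,.03) else .115]))
```

```text
[ 0.6443 -0.2314  0.1695] [ 0.6891  0.7246 -0.0006 -0.0007]
jar_a [276. 114. 352. 190.] 0.97 [ 0.6395 -0.1718]
jar_a [254. 243. 381. 369.] 0.89 [ 0.6458 -0.2628]
disc1 [278.  20. 354. 101.] 0.92 [ 0.6368 -0.1129]
disc1 [253. 243. 380. 369.] 0.62 [ 0.6467 -0.2948]
disc1 [285. 196. 349. 253.] 0.6 [ 0.6437 -0.228 ]
[318.9471 228.6762]
[319.1763 151.2394]
[319.2784  58.0391]
[ 319.6946 -109.183 ]
```

View pics/w2.png

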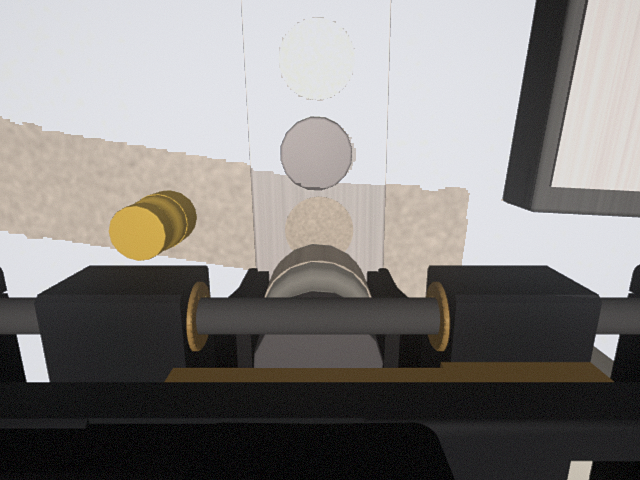

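The held jar is upright over the shadowed disc at (318,225). The row jar at (316,153) and the free disc at (316,58) match the riser model. Lowering it now.

>>> arm_command:
  steps:
    - {"slide": [-0.0005, 0, -0.05], "rot": [0, 0, 0], "grip": 0.3}
    - {"slide": [0, 0, -0.045], "rot": [0, 0, 0], "grip": 0.3}
    - {"slide": [0, 0, -0.013], "rot": [0, 0, 0], "grip": 0.3}
    - {"slide": [0, 0, -0.006], "rot": [0, 0, 0], "grip": 0.3}
    - {"slide": [0, 0, 0], "rot": [0, 0, 0], "grip": 0.3}
    - {"slide": [0, 0, 0], "rot": [0, 0, 0], "grip": 0.7}
    - {"slide": [0, 0, 0], "rot": [0, 0, 0], "grip": 0.8}
    - {"slide": [0, 0, 0], "rot": [0, 0, 0], "grip": 0.8}
  newtons: 20

```text
time: 6.55
ee_pos: [0.6452, -0.2311, 0.0572]
eef_rot: [0.689, 0.725, 0.0, 0.0]
ft_force: [-0.1, -1.1, -0.1]
width: 0.065
grip_force: 0.0
```

>>> arm_command:
  steps:
    - {"slide": [0, 0, 0.05], "rot": [0, 0, 0], "grip": 0.8}
    - {"slide": [0, 0, 0.06], "rot": [0, 0, 0], "grip": 0.8}
    - {"slide": [0, 0, 0.05], "rot": [0, 0, 0], "grip": 0.8}
    - {"slide": [-0.042, 0.037, 0], "rot": [0, 0, 0], "grip": 0.8}
    - {"slide": [-0.042, 0.037, 0], "rot": [0, 0, 0], "grip": 0.8}
    - {"slide": [-0.042, 0.037, 0], "rot": [0, 0, 0], "grip": 0.8}
    - {"slide": [-0.042, 0.037, 0], "rot": [0, 0, 0], "grip": 0.8}
    - {"slide": [-0.04, 0.037, 0], "rot": [0, 0, 0], "grip": 0.8}
  newtons: 20

```text
time: 7.55
ee_pos: [0.4356, -0.0449, 0.2167]
eef_rot: [0.689, 0.725, 0.0, 0.0]
ft_force: [-0.7, 0.5, 0.4]
width: 0.0696
grip_force: 0.0
```

Run:
```python
from h import *
np.set_printoptions(precision=4,suppress=True)
p=eyes.camera("wrist");save(p,"w3.png")
s=sensors.read_state();print(s["ee_pos"],s["eef_rot"])
for r in eyes.look_for("jar_a",p):
    b=r["bbox"];print(np.round(b),round(r["conf"],2))
print(proj(p,[.437,-.046,.07]))
# lid circle refine
g=cv2.GaussianBlur(cv2.cvtColor(p["pixels"],cv2.COLOR_RGB2GRAY),(5,5),0)
u,v=proj(p,[.437,-.046,.07]).astype(int)
c=cv2.HoughCircles(g[v-60:v+60,u-60:u+60],3,1.5,30,param1=80,param2=.5,minRadius=17,maxRadius=32)
if c is not None:
  for a in c[0][:3]: print(a[0]+u-60,a[1]+v-60,a[2],onz(p,a[0]+u-60,a[1]+v-60,.07))
t=eyes.camera("top")
for r in eyes.look_for("jar_a",t): print(np.round(r["bbox"]),round(r["conf"],2))
```

```text
[ 0.4319 -0.0401  0.2166] [ 0.6868  0.7269 -0.0009 -0.0002]
[295. 187. 343. 246.] 0.97
[517. 211. 619. 268.] 0.63
[319.1191 223.2734]
318.25 220.75 24.2 [ 0.4362 -0.0439  0.07  ]
366.25 202.75 26.0 [ 0.4742 -0.027   0.07  ]
273.25 202.75 29.3 [ 0.3991 -0.031   0.07  ]
[336. 198. 352. 214.] 0.84
[401. 240. 420. 259.] 0.79
[400. 195. 419. 208.] 0.68
[380. 193. 398. 215.] 0.64
```

>>> arm_command:
  steps:
    - {"slide": [0, 0.001, -0.04], "rot": [0, 0, 0], "grip": 0.8}
    - {"slide": [0, 0, -0.06], "rot": [0, 0, 0], "grip": 0.8}
    - {"slide": [0, 0, -0.06], "rot": [0, 0, 0], "grip": 0.8}
    - {"slide": [0, 0, -0.046], "rot": [0, 0, 0], "grip": 0.8}
    - {"slide": [0, 0, 0], "rot": [0, 0, 0], "grip": 0.8}
    - {"slide": [0, 0, 0], "rot": [0, 0, 0], "grip": 0.3}
    - {"slide": [0, 0, 0], "rot": [0, 0, 0], "grip": 0.3}
    - {"slide": [0, 0, 0], "rot": [0, 0, 0], "grip": 0.3}
  newtons: 20

```text
time: 8.75
ee_pos: [0.4379, -0.0454, 0.0119]
eef_rot: [0.689, 0.725, 0.0, 0.001]
ft_force: [0.5, -0.0, -0.0]
width: 0.0472
grip_force: 0.6
```

>>> arm_command:
  steps:
    - {"slide": [0, 0, 0], "rot": [0, 0, 0], "grip": 0.3}
    - {"slide": [0, 0, 0], "rot": [0, 0, 0], "grip": 0.3}
    - {"slide": [0, 0, 0.04], "rot": [0, 0, 0], "grip": 0.3}
    - {"slide": [0, 0, 0.06], "rot": [0, 0, 0], "grip": 0.3}
    - {"slide": [0, 0, 0.06], "rot": [0, 0, 0], "grip": 0.3}
    - {"slide": [0.03, -0.01, 0], "rot": [0, 0, 0], "grip": 0.3}
    - {"slide": [0.035, -0.0117, 0], "rot": [0, 0, 0], "grip": 0.3}
    - {"slide": [0.035, -0.0117, 0], "rot": [0, 0, 0], "grip": 0.3}
  newtons: 20

```text
time: 9.75
ee_pos: [0.5379, -0.0791, 0.171]
eef_rot: [0.689, 0.725, -0.0, 0.001]
ft_force: [1.1, 0.9, -1.6]
width: 0.0434
grip_force: 20.0
```

>>> arm_command:
  steps:
    - {"slide": [0.035, -0.0117, 0], "rot": [0, 0, 0], "grip": 0.3}
    - {"slide": [0.035, -0.0117, 0], "rot": [0, 0, 0], "grip": 0.3}
    - {"slide": [0.03, -0.01, 0], "rot": [0, 0, 0], "grip": 0.3}
    - {"slide": [0, 0, 0], "rot": [0, 0, 0], "grip": 0.3}
    - {"slide": [0, 0, 0], "rot": [0, 0, 0], "grip": 0.3}
    - {"slide": [0, 0, -0.03], "rot": [0, 0, 0], "grip": 0.3}
    - {"slide": [0, 0, 0], "rot": [0, 0, 0], "grip": 0.3}
    - {"slide": [0, 0, 0], "rot": [0, 0, 0], "grip": 0.3}
  newtons: 20

```text
time: 10.75
ee_pos: [0.6369, -0.1117, 0.1418]
eef_rot: [0.689, 0.725, 0.0, 0.0]
ft_force: [-0.5, -0.1, -0.6]
width: 0.0432
grip_force: 20.0
```

Run:
```python
from h import *
np.set_printoptions(precision=4,suppress=True)
p=eyes.camera("wrist");q=eyes.camera("side");save(p,"w4.png")
s=sensors.read_state();print(s["ee_pos"],s["eef_rot"],s["width"])
a=cv2.resize(p["pixels"][0:400,100:540],(440,400));b=cv2.resize(q["pixels"][210:390,320:480],(356,400),interpolation=2)
cv2.imwrite("pics/w4s.png",cv2.cvtColor(np.hstack([a,b]),4))
```

```text
[ 0.6373 -0.1118  0.1421] [0.6886 0.7252 0.0005 0.0008] 0.04313732988795515
```

View pics/w4s.png

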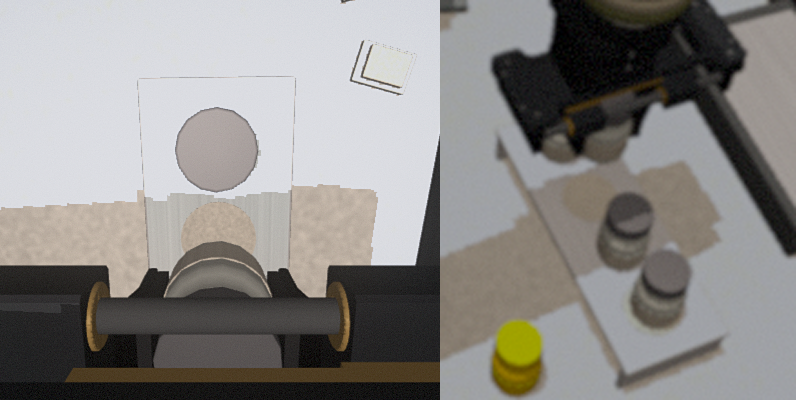

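The first jar stands on its disc (side crop (658,290)). The second is over its disc (wrist crop (218,240)) with clearance to both neighbours. Lowering it.

>>> arm_command:
  steps:
    - {"slide": [0, 0, -0.035], "rot": [0, 0, 0], "grip": 0.3}
    - {"slide": [0, 0, -0.03], "rot": [0, 0, 0], "grip": 0.3}
    - {"slide": [0, 0, -0.013], "rot": [0, 0, 0], "grip": 0.3}
    - {"slide": [0, 0, -0.0065], "rot": [0, 0, 0], "grip": 0.3}
    - {"slide": [0, 0, 0], "rot": [0, 0, 0], "grip": 0.3}
    - {"slide": [0, 0, 0], "rot": [0, 0, 0], "grip": 0.7}
    - {"slide": [0, 0, 0], "rot": [0, 0, 0], "grip": 0.8}
    - {"slide": [0, 0, 0], "rot": [0, 0, 0], "grip": 0.8}
  newtons: 20

```text
time: 11.85
ee_pos: [0.6371, -0.1119, 0.0564]
eef_rot: [0.689, 0.725, 0.0, 0.0]
ft_force: [-0.1, 0.0, -0.1]
width: 0.0649
grip_force: 0.0
```

>>> arm_command:
  steps:
    - {"slide": [0, 0, 0.05], "rot": [0, 0, 0], "grip": 0.8}
    - {"slide": [0, 0, 0.06], "rot": [0, 0, 0], "grip": 0.8}
    - {"slide": [0, 0, 0.06], "rot": [0, 0, 0], "grip": 0.8}
    - {"slide": [0, 0, 0.05], "rot": [0, 0, 0], "grip": 0.8}
    - {"slide": [-0.01, 0.05, 0], "rot": [0, 0, -3], "grip": 1.0}
    - {"slide": [-0.01, 0.05, 0], "rot": [0, 0, -3], "grip": 1.0}
    - {"slide": [-0.01, 0.05, 0], "rot": [0, 0, -3], "grip": 1.0}
    - {"slide": [-0.01, 0.05, 0], "rot": [0, 0, -3], "grip": 1.0}
  newtons: 20

```text
time: 12.85
ee_pos: [0.5964, 0.0897, 0.2764]
eef_rot: [0.761, 0.649, 0.0, 0.0]
ft_force: [0.9, 0.2, 0.5]
width: 0.0866
grip_force: 0.0
```

>>> arm_command:
  steps:
    - {"slide": [-0.01, 0.05, 0], "rot": [0, 0, -3], "grip": 1.0}
    - {"slide": [0, 0.04, 0], "rot": [0, 0, -3], "grip": 1.0}
    - {"slide": [0, 0, 0], "rot": [0, 0, 0], "grip": 1.0}
    - {"slide": [0, 0, 0], "rot": [0, 0, 0], "grip": 1.0}
    - {"slide": [0, 0, 0], "rot": [0, 0, 0], "grip": 1.0}
    - {"slide": [0, 0, 0], "rot": [0, 0, 0], "grip": 1.0}
    - {"slide": [0, 0, 0], "rot": [0, 0, 0], "grip": 1.0}
    - {"slide": [0, 0, 0], "rot": [0, 0, 0], "grip": 1.0}
  newtons: 20

```text
time: 13.85
ee_pos: [0.587, 0.1779, 0.2761]
eef_rot: [0.794, 0.608, 0.0, 0.0]
ft_force: [-1.5, 0.1, -0.5]
width: 0.0868
grip_force: 0.0
```

Run:
```python
from h import *
np.set_printoptions(precision=4,suppress=True)
p=eyes.camera("wrist");q=eyes.camera("side");t=eyes.camera("top")
s=sensors.read_state();print(s["time"],s["ee_pos"],s["eef_rot"],s["width"])
save(p,"w5.png");save(t,"t5.png")
print(p["pose"]);print(proj(p,[.581,.24,.182]))
a=cv2.resize(p["pixels"],(533,400));b=cv2.resize(q["pixels"][230:390,340:447],(267,400),interpolation=2)
cv2.imwrite("pics/w5s.png",cv2.cvtColor(np.hstack([a,b]),4))
```

```text
14.0 [0.5869 0.1781 0.2761] [0.7935 0.6085 0.     0.    ] 0.08728220196820916
[[ 0.9658 -0.2509 -0.0649  0.6047]
 [-0.2591 -0.936  -0.2382  0.243 ]
 [-0.001   0.2469 -0.969   0.439 ]
 [ 0.      0.      0.      1.    ]]
[284.0407 151.2777]
```

View pics/w5s.png

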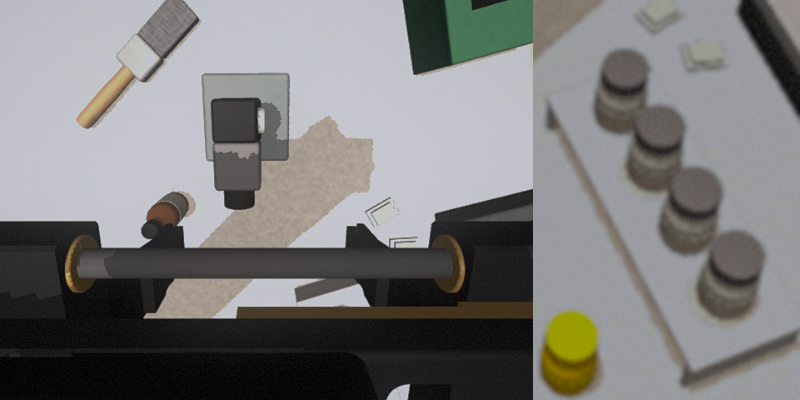

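The four jars stand in one neat row in the side crop. The wrist picture shows the stand square to the tool: block top about (283,145), button on the right at (314,145), camera towards the bottom, all in full-frame pixels.

Run:
```python
from h import *
np.set_printoptions(precision=4,suppress=True)
q=eyes.camera("wrist")
p=q
im=cv2.imread("pics/w5.png");cv2.imwrite("pics/w5c.png",cv2.resize(im[75:265,220:370],(600,760))[:600])
for n,u,v,z in [("blk",283.5,144.6,.182),("pTL",243,88,.014),("pTR",347,88,.014),("pBL",245,192,.014),("pBR",346,191,.014)]: print(n,onz(p,u,v,z)[:2])
c=np.array([.581,.24]);X=np.array([np.cos(np.radians(-15)),np.sin(np.radians(-15))]);Y=np.array([-X[1],X[0]])
for a,b in [(-18,17),(18,17),(18,-17),(-18,-17)]: print(proj(p,[*(c+a/1e3*X+b/1e3*Y),.182]))
```

```text
blk [0.5818 0.2444]
pTL [0.5424 0.3106]
pTR [0.6462 0.2828]
pBL [0.5116 0.2072]
pBR [0.6194 0.1795]
[255.5019 124.356 ]
[311.8336 124.3532]
[312.0239 177.8722]
[257.5424 177.8673]
```

View pics/w5c.png

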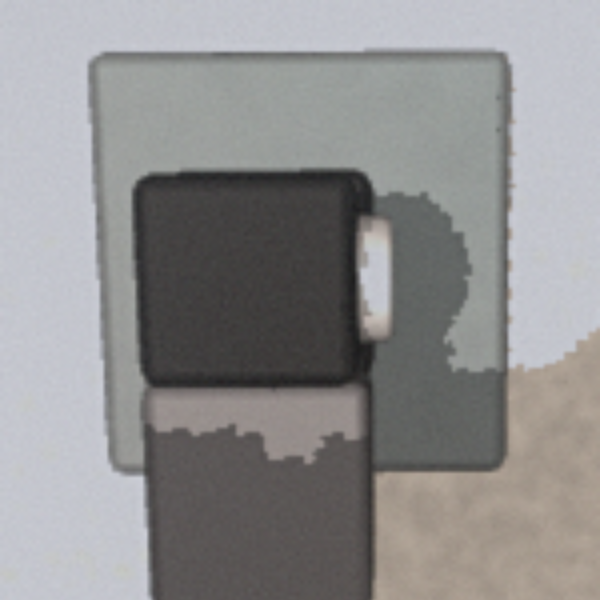

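Block-top and plate centres agree at (0.580, 0.245), yaw -15°. Now the approach.

>>> arm_command:
  steps:
    - {"slide": [-0.0035, 0.0335, 0], "rot": [0, 0, 0], "grip": 1.0}
    - {"slide": [-0.0035, 0.0335, 0], "rot": [0, 0, 0], "grip": 1.0}
    - {"slide": [0, 0, 0], "rot": [0, 0, 0], "grip": 1.0}
    - {"slide": [0, 0, 0], "rot": [0, 0, 0], "grip": 1.0}
    - {"slide": [0, 0, -0.05], "rot": [0, 0, 0], "grip": 1.0}
    - {"slide": [0, 0, -0.05], "rot": [0, 0, 0], "grip": 1.0}
    - {"slide": [0, 0, -0.0375], "rot": [0, 0, 0], "grip": 1.0}
    - {"slide": [0, 0, 0], "rot": [0, 0, 0], "grip": 1.0}
  newtons: 20

```text
time: 15.05
ee_pos: [0.5789, 0.2427, 0.136]
eef_rot: [0.794, 0.608, -0.003, -0.0]
ft_force: [0.8, -0.3, 1.3]
width: 0.0871
grip_force: 0.0
```

Run:
```python
from h import *
np.set_printoptions(precision=4,suppress=True)
p=eyes.camera("wrist");q=eyes.camera("side");t=eyes.camera("top")
s=sensors.read_state();print(s["time"],s["ee_pos"],s["eef_rot"],s["width"],s["ft_force"])
a=cv2.resize(p["pixels"],(480,360));b=cv2.resize(q["pixels"][90:250,230:372],(320,360),interpolation=2)
cv2.imwrite("pics/w6s.png",cv2.cvtColor(np.hstack([a,b]),4))
for r in eyes.look_for("jar_a",q)+eyes.look_for("jar_a",t): print(np.round(r["bbox"]),round(r["conf"],2))
```

```text
15.2 [0.581  0.2452 0.1407] [0.7938 0.6082 0.0013 0.0004] 0.0873714046353814 [-0.2508  0.5427 -0.1069]
[376. 273. 400. 306.] 0.89
[391. 294. 415. 329.] 0.89
[343. 356. 368. 387.] 0.73
[366. 251. 387. 287.] 0.71
[408. 321. 435. 356.] 0.57
[337. 193. 352. 215.] 0.7
[402. 193. 422. 209.] 0.64
[358. 196. 374. 209.] 0.61
[382. 193. 400. 214.] 0.52
[401. 242. 420. 260.] 0.49
```

View pics/w6s.png

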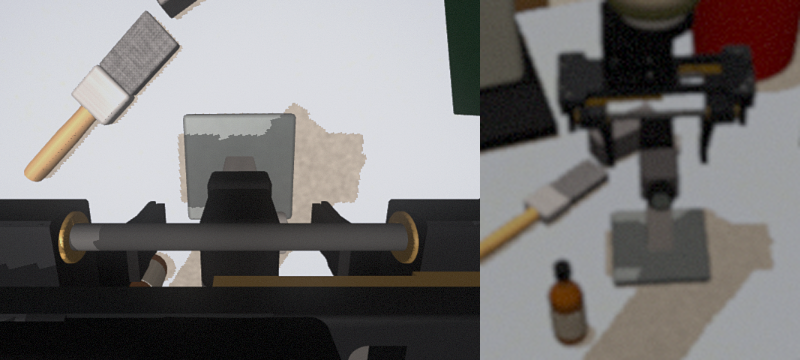

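The fingers straddle the block: it spans about x 208–276, with the fingers at 163 and 315. Squeezing.

>>> arm_command:
  steps:
    - {"slide": [0, 0, 0], "rot": [0, 0, 0], "grip": 0.2}
    - {"slide": [0, 0, 0], "rot": [0, 0, 0], "grip": 0.2}
    - {"slide": [0, 0, 0], "rot": [0, 0, 0], "grip": 0.2}
    - {"slide": [0, 0, 0], "rot": [0, 0, 0], "grip": 0.2}
    - {"slide": [0, 0, 0], "rot": [0, 0, 0], "grip": 0.2}
    - {"slide": [0, 0, 0], "rot": [0, 0, 0], "grip": 0.2}
    - {"slide": [0, 0, 0], "rot": [0, 0, 0], "grip": 0.2}
    - {"slide": [0, 0, 0], "rot": [0, 0, 0], "grip": 0.2}
  newtons: 40

```text
time: 16.3
ee_pos: [0.5804, 0.2449, 0.1386]
eef_rot: [0.794, 0.608, 0.0, 0.0]
ft_force: [4.6, -0.8, -1.3]
width: 0.0353
grip_force: 40.0
```

>>> arm_command:
  steps:
    - {"slide": [0, 0, 0.01], "rot": [0, 0, 0], "grip": 0.2}
    - {"slide": [0, 0, 0.015], "rot": [0, 0, 0], "grip": 0.2}
    - {"slide": [0, 0, 0.015], "rot": [0, 0, 0], "grip": 0.2}
    - {"slide": [0, 0, 0.015], "rot": [0, 0, 0], "grip": 0.2}
    - {"slide": [0, 0, 0.015], "rot": [0, 0, 0], "grip": 0.2}
    - {"slide": [0, 0, 0.015], "rot": [0, 0, 0], "grip": 0.2}
    - {"slide": [0, 0, 0.006], "rot": [0, 0, 0], "grip": 0.2}
    - {"slide": [0, 0, 0], "rot": [0, 0, 0], "grip": 0.2}
  newtons: 40

```text
time: 17.3
ee_pos: [0.5803, 0.2449, 0.2287]
eef_rot: [0.794, 0.608, 0.0, 0.0]
ft_force: [6.9, -0.1, -6.0]
width: 0.0357
grip_force: 40.0
```

>>> arm_command:
  steps:
    - {"slide": [0, 0, 0.001], "rot": [0, 0, 0], "grip": 0.2}
    - {"slide": [0, 0, 0], "rot": [0, 0, 0], "grip": 0.2}
    - {"slide": [0, 0, 0], "rot": [0, 0, 0], "grip": 0.2}
    - {"slide": [0, 0, 0], "rot": [0, 0, 0], "grip": 0.2}
    - {"slide": [0, 0, 0], "rot": [0, 0, 0], "grip": 0.2}
    - {"slide": [0, 0, 0], "rot": [0, 0, 0], "grip": 0.2}
    - {"slide": [0, 0, 0], "rot": [0, 0, 0], "grip": 0.2}
    - {"slide": [0, 0, 0], "rot": [0, 0, 0], "grip": 0.2}
  newtons: 40

```text
time: 18.3
ee_pos: [0.5803, 0.2448, 0.2287]
eef_rot: [0.794, 0.608, -0.0, -0.0]
ft_force: [7.7, 2.4, -13.2]
width: 0.0356
grip_force: 40.0
```

Run:
```python
from h import *
p=eyes.camera("wrist");q=eyes.camera("side")
s=sensors.read_state();print(s["time"],s["ee_pos"],s["width"],s["ft_force"],s["grip_force"])
a=cv2.resize(p["pixels"],(400,300));b=cv2.resize(q["pixels"][60:400,220:450],(400,592),interpolation=2)
a=np.vstack([a,np.zeros((292,400,3),np.uint8)])
cv2.imwrite("pics/w7s.png",cv2.cvtColor(np.hstack([a,b]),4))
```

```text
18.4 [0.58027721 0.24482788 0.22872955] 0.03603855451736883 [  9.1413429    1.56332595 -12.82194493] 39.998965272679925
```

View pics/w7s.png

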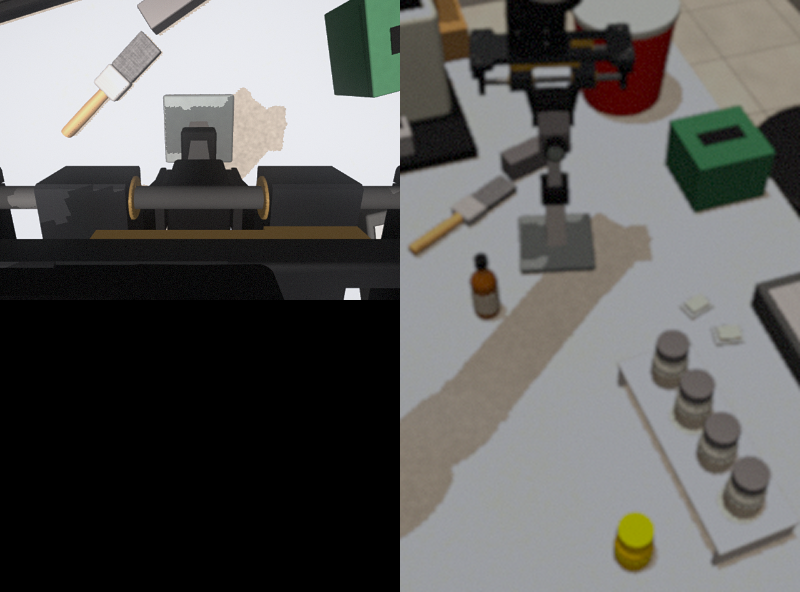

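The head is fully raised with the mast showing above the collar. An extra 1 mm of command raised the pull from 6 to 13 N with no motion, so it is at the solid stop. The row of four jars is intact, so I'm handing in.

```bash
python3 -c "
from bench import order
print(order.close_job())"
```

```text
the job is handed in; nothing more can be done
None
```

Both stray jars stand on their discs in a row of four, the camera head is held at the second stop with the button squeezed in, and the job is handed in; no verdict came back.

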